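# Set the power-supply parts on their circuit boards

### The arm

A 6-joint arm with a two-finger parallel gripper is mounted at the origin on the work surface. World frame = base frame: x ahead of the robot, y to its left, z up, the work surface at z = 0. Lengths are in m, angles in rad, forces in N, time in s.
With the tool pointing down it reaches from about 0.325 to 0.9 m from the base axis. Payload 6.1 kg.
Tool frame: the origin (TCP) lies between the finger pads; the fingertips stand 17 mm ahead of it and the grasp point (between the pads) lies 2 mm behind it (tcp_to_tips is the z of the fingertips in the tool frame, in m); z points along the fingers, y is the line along which they close (so a half turn about z gives the same grasp; the last joint's range is limited). The gripper opens to 87 mm and grips with 3 to 60 N. Pads are 19 mm wide; open, the fingers measure 117 mm over their backs; the gripper's body (75 mm by 190 mm) begins 51 mm behind the grasp point.
Start: joints at [1.06, 0.22, 1.526, -0, 1.395, -0.126], TCP at [0.235, 0.579, 0.24] pointing down, gripper open.
Joint ranges: [-2.98, 2.98], [-0.91, 2.08], [0.09, 2.57], [-1.24, 4.39], [0.2, 2.65], [-2.68, 2.68]. Speed limits (rad/s): [2.57, 2.57, 3.01, 3.14, 3.14, 3.14].

### API

Orientations are given as a rotation vector (axis times angle).
In Python, from station import observe, capture, finish_job, tcp_to_tips gives the robot as it stands. The module is installed in compiled form; this text tells all that it offers.
- The arm moves only by the tool servo_tool, never from a script. Its argument "plan" is one flat list of numbers, 7 for each row, row after row: the shift along the tool's x, y, z in m, then the turn, a rotation vector about the tool's x, y, z in rad, then the finger opening in m, from 0 to 0.087. A call has 1 to 8 rows; each row is the pose to reach, as a shift and turn from the pose commanded when the call began, along the tool's axes at that moment; what a row does not reach only later rows make up. A row lasts 1/12 s, in which the tool goes at most 41.7 mm and 7.16 degrees, less where a joint would pass 70% of its speed; a pose out of reach is approached as far as the arm can. A call with a gripper value outside its range is refused whole. The fingers move at their own pace and stop on an object; the grip force is fixed at half the most. Time passes only in rows, so rows that repeat a pose let the fingers close. It gives the time, the measured TCP pose, the force, the opening and the grip force at its end, in the units of the state.
- observe(): the state, without advancing time (a new reading comes with each control period).
- capture(name): name is "scene" or "top"; returns a dict with "img" (480x640x3 uint8, red, green, blue), "depth" (480x640 float32, m along the optical axis (not along the pixel's ray), 0 where there is no reading), "mtx" (3x3 intrinsics, pixels), "rvec" (rotation vector, rad) and "tvec" (3), from world to camera coordinates, as OpenCV has them. Camera axes: x right, y down, z forward; pixel columns grow to the right and rows downward; lengths in m; the calibration is good to about 2 mm. A picture is of the moment at which its call begins.
- finish_job(): hands the job in; it is judged then, once.
The state is a dict: "clock": time; "q": joint angles; "joint_velocities": joint speeds; "tau": joint torques, N m; "ee_pos": TCP position; "ee_rot": TCP orientation; "force": force on the tool from outside, world axes, zero at the start; "wrist_torque": the same for the moment, N m; "width": opening from 0.0 (shut) to 1.0 (fully open); "grip_force": force on a finger pad.
Only numpy, scipy, OpenCV 4.12 (cv2) and the standard library are available. Lean on these libraries where they do the work, as an engineer would, in place of code of your own. Each camera call takes 0.05 s, during which the arm holds its last target. There are 200 camera calls.

### The job

Put the four loose power-supply parts - the large and the small capacitor can, the transformer and the finned heat sink - each on the circuit board whose white printed outline has its shape and size. Stand each upright and centred in its outline, turned to fit it (either way round), set down gently rather than dropped, without tipping any part over; leave the meter and the white tin where they are.

Things in the scene. Friction and masses are not known exactly. Their poses are not given: they have to be found in the camera images.
- large_can: Large capacitor: upright black cylinder with an aluminium top and two small screw terminals (3 mm high), 50 mm diameter, 60 mm tall, about 150 g. Origin: centre of its underside; z up along its axis.
- small_can: Small capacitor: the same kind of black cylinder with aluminium top and two 3 mm terminals, 30 mm diameter, 42 mm tall, about 50 g. Origin: centre of its underside; z up along its axis.
- transformer: Transformer, about 500 g: dark laminated steel core 66 (x) x 28 (y) mm, 54 mm tall, on a steel foot plate 66 x 46 mm, 4 mm thick; a brown winding 42 (x) x 46 (y) mm bulges from the core's long sides between 8 and 46 mm above the underside (good to grip across y, 46 mm). Origin: centre of its underside; z up.
- heatsink: Aluminium heat sink, about 150 g: 90 (x) x 30 (y) mm, 36 mm tall, a base plate with five upright fins running along x; gripped across y (30 mm) its sides are firm over the whole height. Origin: centre of its underside; z up.
- board_large_can: Fixed yellow-green fibreglass circuit board, 108 x 72 mm, 3 mm thick, lying flat on the bench with the same copper dots at its corners as the other boards; printed on it, centred, a white circle of 58 mm diameter (place of the large capacitor). Origin: centre of its underside; x along the 108 mm side, z up.
- board_small_can: Fixed yellow-green fibreglass circuit board, 108 x 72 mm, 3 mm thick, lying flat on the bench with the same copper dots at its corners as the other boards; printed on it, centred, a white circle of 38 mm diameter (place of the small capacitor). Origin: centre of its underside; x along the 108 mm side, z up.
- board_transformer: Fixed yellow-green fibreglass circuit board, 108 x 72 mm, 3 mm thick, lying flat on the bench with the same copper dots at its corners as the other boards; printed on it, centred, a white rectangle of 74 (x) x 54 (y) mm (place of the transformer, its x along the board's x, either way round). Origin: centre of its underside; x along the 108 mm side, z up.
- board_heatsink: Fixed yellow-green fibreglass circuit board, 108 x 72 mm, 3 mm thick, lying flat on the bench with the same copper dots at its corners as the other boards; printed on it, centred, a white rectangle of 98 (x) x 38 (y) mm (place of the heat sink, its x along the board's x, either way round). Origin: centre of its underside; x along the 108 mm side, z up.
- meter: Bystander: hand multimeter lying on its back, 85 x 170 mm, 43 mm high at its dial, beyond the work. Origin: centre of its underside.
- tin: Bystander: round white lidded tin, 74 mm diameter, 31 mm tall, to the robot's right of the work. Origin: centre of its underside.

How it is judged:
At the end, for the whole second after the job is handed in: Each of the four parts stands on its own board (underside 1 to 6 mm above the board's underside), within 12 mm of the board's centre, upright within 0.1 rad and still (under 0.02 m/s); the transformer and heat sink are aligned with their boards within 0.2 rad, either way round (horizontal distance between large_can and board_large_can below 0.012 m and z of large_can in the frame of board_large_can between 0.001 and 0.006 m and angle between each of large_can, small_can, transformer, heatsink's own z axis and vertical below 0.1 rad and linear speed of each of large_can, small_can, transformer, heatsink below 0.02 m/s and horizontal distance between small_can and board_small_can below 0.012 m and z of small_can in the frame of board_small_can between 0.001 and 0.006 m and horizontal distance between transformer and board_transformer below 0.012 m and z of transformer in the frame of board_transformer between 0.001 and 0.006 m and angle between the x axis of transformer and the x axis of board_transformer, either way round below 0.2 rad and horizontal distance between heatsink and board_heatsink below 0.012 m and z of heatsink in the frame of board_heatsink between 0.001 and 0.006 m and angle between the x axis of heatsink and the x axis of board_heatsink, either way round below 0.2 rad); the robot touches nothing.
It fails at once if a part is dropped or slammed onto its board (faster than 0.5 m/s within 20 mm of it) ((horizontal distance between large_can and board_large_can below 0.06 m and z of large_can in the frame of board_large_can below 0.02 m and linear speed of large_can above 0.5 m/s) or (horizontal distance between small_can and board_small_can below 0.06 m and z of small_can in the frame of board_small_can below 0.02 m and linear speed of small_can above 0.5 m/s) or (horizontal distance between transformer and board_transformer below 0.06 m and z of transformer in the frame of board_transformer below 0.02 m and linear speed of transformer above 0.5 m/s) or (horizontal distance between heatsink and board_heatsink below 0.06 m and z of heatsink in the frame of board_heatsink below 0.02 m and linear speed of heatsink above 0.5 m/s)).
It fails at once if a part is tipped over (more than 0.7 rad) (angle between any of large_can, small_can, transformer, heatsink's own z axis and vertical above 0.7 rad).
It fails at once if the meter or the tin is moved by more than 30 mm (distance of any of meter, tin from where it was at the start of the episode above 0.03 m).
It also fails if it takes over 118 s, if anything falls off the work surface, if the arm or the gripper's body presses on something with over 40 N, if the wrist force passes 120 N, or if a joint passes its speed limit or range.

## Working session

There is one attempt and no reset: what is moved stays moved. The work goes in short steps, Python scripts to look and compute and a tool call to move; the robot and the scene stay as the last step left them, time stands still between calls to the robot, and variables do not carry over. Pictures are saved under pics/ and viewed, at most 14 in all, crops included, and the job is handed in when it is done.

Besides the shell and the picture viewer there is one more tool, called after "Emit:" by a JSON object that holds its "name" and its "arguments". servo_tool: Moves the arm, as the interface text tells. Its arguments: {"type":"object","properties":{"plan":{"type":"array"}},"required":["plan"]}

```bash
mkdir -p pics; cat > h.py <<'E'
import numpy as np, cv2
from station import observe, capture, finish_job, tcp_to_tips
def cloud(c):
    R=cv2.Rodrigues(np.array(c['rvec'],float))[0]; t=np.array(c['tvec'],float).reshape(3); K=np.array(c['mtx'])
    v,u=np.mgrid[0:480,0:640]; d=c['depth']
    p=np.stack([(u-K[0,2])/K[0,0]*d,(v-K[1,2])/K[1,1]*d,d],-1)
    w=(p-t)@R; w[d==0]=np.nan
    return w
def ray(c,uv,z):
    R=cv2.Rodrigues(np.array(c['rvec'],float))[0]; t=np.array(c['tvec'],float).reshape(3); K=np.array(c['mtx'])
    uv=np.asarray(uv,float).reshape(-1,2)
    d=np.c_[(uv[:,0]-K[0,2])/K[0,0],(uv[:,1]-K[1,2])/K[1,1],np.ones(len(uv))]@R
    o=-R.T@t
    return (o+d*((z-o[2])/d[:,2])[:,None])
E
python3 - <<'E'
from h import *
for n in('scene','top'):
    c=capture(n); cv2.imwrite(f'pics/{n}0.png',c['img'][:,:,::-1]); np.savez(f'{n}0.npz',**c)
    R=cv2.Rodrigues(np.array(c['rvec'],float))[0]; print(n,-R.T@np.array(c['tvec']).reshape(3),R[2])
s=observe(); print(s,tcp_to_tips)
E
```

```text
scene [ 1.18569348 -0.64686693  0.63783153] [-0.58470906  0.55940943 -0.58751716]
top [ 0.33660653 -0.09155641  1.25523997] [ 0.19411737  0.01609062 -0.98084634]
{'clock': 0.1, 'q': array([ 1.05993094e+00,  2.21175726e-01,  1.52748847e+00, -2.39773020e-05,
        1.39469588e+00, -1.26091347e-01]), 'joint_velocities': array([ 1.08357259e-03, -4.22397058e-04, -1.74574229e-03, -3.70572445e-04,
        1.38290345e-03,  2.05150691e-05]), 'tau': array([ 8.60700638e-04, -4.95942664e+01, -3.88520515e+01,  7.01771351e-02,
        5.15097601e-02, -3.17387844e-06]), 'ee_pos': array([0.23433958, 0.57883639, 0.23853335]), 'ee_rot': array([-6.00571856e-01, -3.08311121e+00,  2.64781143e-03]), 'force': array([-0.10122952,  0.10630596, -0.15540047]), 'wrist_torque': array([-0.00413764, -0.01992062,  0.02167109]), 'grip_force': 0.0, 'width': 0.9972516538753361} 0.017
```

View pics/top0.png

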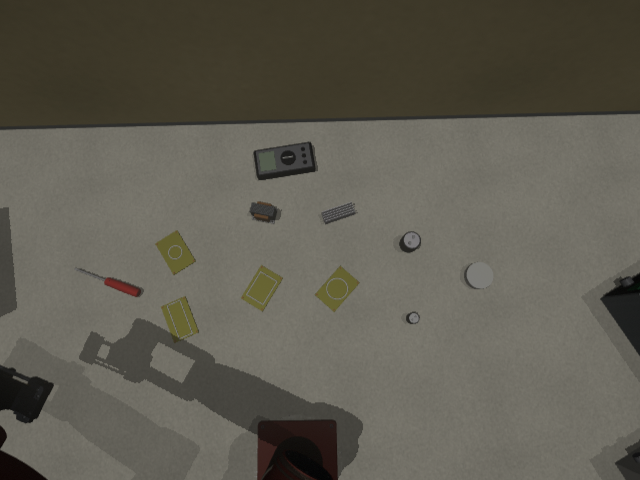

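View pics/scene0.png

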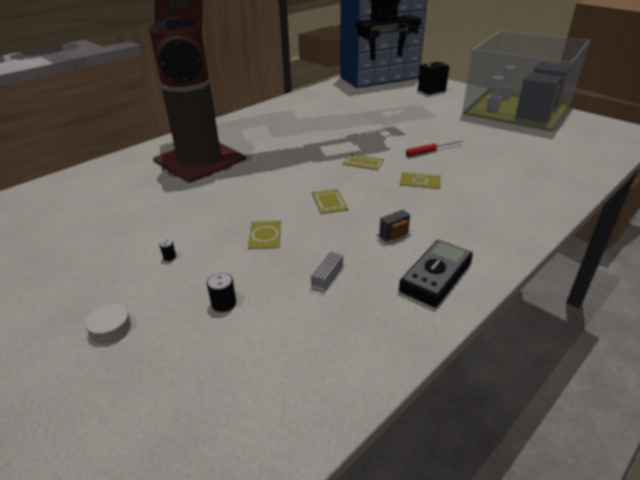

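The top view shows these positions:

| Item | Pixel |
|---|---|
| Small-circle board | (175,252) |
| Heat-sink board | (180,319) |
| Transformer board | (262,288) |
| Large-circle board | (337,288) |
| Transformer | (263,212) |
| Heat sink | (339,213) |
| Large can | (411,241) |
| Small can | (413,318) |

The scene view shows the same layout.

```bash
cat > m.py <<'E'
from h import *
def rect(P):
    (c,(w,h),a)=cv2.minAreaRect((np.asarray(P)[:,:2]*1000).astype(np.float32))
    if w<h: w,h,a=h,w,a+90
    return np.round([c[0]/1000,c[1]/1000,w,h,((a+90)%180)-90],4)
def measure(n='top',f=None):
    c=f if f is not None else capture(n)
    w=cloud(c); hsv=cv2.cvtColor(c['img'],cv2.COLOR_RGB2HSV)
    y=((hsv[...,0]>20)&(hsv[...,0]<40)&(hsv[...,1]>140)&(hsv[...,2]>40)).astype(np.uint8)
    y=cv2.morphologyEx(y,cv2.MORPH_CLOSE,np.ones((5,5)))
    for k in cv2.findContours(y,0,1)[0]:
        if 100<cv2.contourArea(k)<5000:
            P=ray(c,k.reshape(-1,2),.003)
            if np.hypot(*P.mean(0)[:2])<1: print(n,'board px',np.round(k.reshape(-1,2).mean(0)),rect(P))
    o=((w[...,2]>.012)&(w[...,2]<.09)&(w[...,0]>.2)&(w[...,0]<.85)&(abs(w[...,1])<.7)).astype(np.uint8)
    N,L,S,C=cv2.connectedComponentsWithStats(o)
    for i in range(1,N):
        if S[i,4]<30: continue
        Q=w[L==i]; zt=np.nanpercentile(Q[:,2],90)
        T=Q[Q[:,2]>zt-.008]
        print(n,'part px',np.round(C[i]),S[i,4],'ztop',round(zt,4),'top',rect(T),'mean',T.mean(0).round(4),'all',rect(Q))
E
python3 - <<'E'
from m import *
for n in('top','scene'): measure(n,dict(np.load(n+'0.npz')))
a=cv2.imread('pics/top0.png')[190:350,150:440]; cv2.imwrite('pics/crop.png',cv2.resize(a,None,fx=2.7,fy=2.7,interpolation=cv2.INTER_CUBIC))
c=dict(np.load('top0.npz'));w=cloud(c);print(w[260,300],w[275,210],c['mtx'])
E
```

```text
top part px [283. 162.] 1556 ztop 0.0398 top [ 8.163000e-01  2.970000e-02  1.687843e+02  8.125990e+01 -8.293820e+01] mean [0.8133 0.034  0.0362] all [ 8.169000e-01  3.060000e-02  1.702225e+02  8.348090e+01 -8.254360e+01]
top part px [263. 211.] 405 ztop 0.0556 top [ 0.6635  0.0897 66.3068 39.3416 81.037 ] mean [0.6651 0.0889 0.0531] all [ 0.6652  0.0894 66.6086 46.2075 77.2536]
top part px [338. 212.] 395 ztop 0.0371 top [  0.6595  -0.1211  89.4958  31.5105 -71.8256] mean [ 0.6594 -0.1221  0.0346] all [  0.6595  -0.1214  90.0197  31.5946 -71.8212]
top part px [410. 241.] 330 ztop 0.0627 top [ 0.5692 -0.3163 48.6994 47.5136 88.0718] mean [ 0.5684 -0.3159  0.0599] all [ 0.5686 -0.3156 48.929  48.7202 24.3156]
top part px [479. 275.] 610 ztop 0.0333 top [  0.4742  -0.5014  71.8239  70.8631 -46.4439] mean [ 0.4734 -0.5008  0.0304] all [  0.474   -0.5012  72.3609  70.9034 -46.4439]
top part px [116. 284.] 389 ztop 0.0264 top [  0.4783   0.5231 188.0213  24.1566  68.39  ] mean [0.4625 0.483  0.0233] all [  0.4806   0.5286 200.0605  25.026   68.331 ]
top part px [412. 318.] 116 ztop 0.0444 
[... 1020 characters left out ...]
.] 711 ztop 0.0371 top [  0.6606  -0.1219  92.4139  31.6364 -72.0191] mean [ 0.6616 -0.1231  0.0344] all [  0.6608  -0.1225  93.8272  31.9369 -71.5961]
scene part px [221. 290.] 849 ztop 0.0614 top [  0.5718  -0.3173  49.5225  49.177  -88.4069] mean [ 0.5741 -0.3191  0.0599] all [ 0.5714 -0.318  50.0924 50.0686 26.6953]
scene part px [107. 321.] 1236 ztop 0.0325 top [  0.476   -0.5026  73.594   73.1257 -36.1352] mean [ 0.479  -0.5035  0.0309] all [  0.476   -0.5026  73.594   73.1257 -36.1352]
[ 0.52772975 -0.01205008  0.002936  ] [ 0.49120041  0.24313949 -0.00394635] [[449.89536434   0.         320.58186687]
 [  0.         449.89536434 239.80145985]
 [  0.           0.           1.        ]]
```

View pics/crop.png

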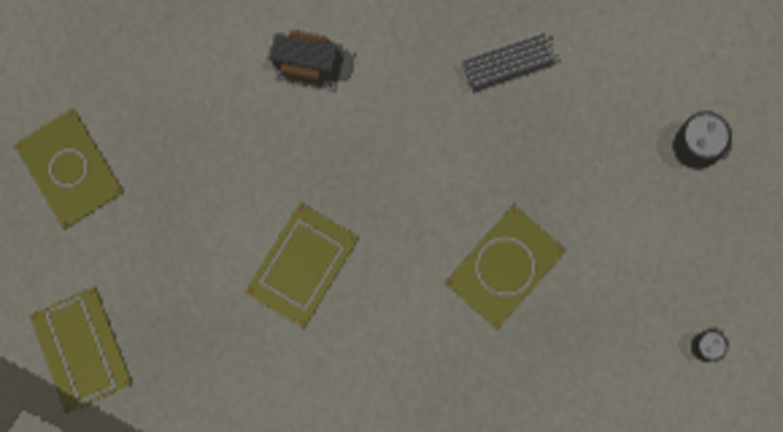

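The crop confirms the four outlines and the parts. The heat-sink board's lower corner is in the arm's shadow, so the board mask needs a looser threshold.

```bash
python3 - <<'E'
import re
s=open('m.py').read()
s=s.replace("(hsv[...,1]>140)&(hsv[...,2]>40)","(hsv[...,1]>100)&(hsv[...,2]>25)")
open('m.py','w').write(s)
from m import *
c=dict(np.load('top0.npz'))
hsv=cv2.cvtColor(c['img'],cv2.COLOR_RGB2HSV)
for v,u in((240,165),(280,262),(275,337),(325,180),(338,178)): print(hsv[v,u])
for n in('top','scene'): measure(n,dict(np.load(n+'0.npz')))
E
```

```text
[ 28 133  98]
[ 28 129 103]
[ 28 133 100]
[ 28 132 104]
[27 80 64]
top board px [179. 319.] [  0.3701   0.3223 106.7337  71.4028  23.2092]
top board px [261. 288.] [ 4.522000e-01  9.610000e-02  1.062783e+02  7.109390e+01 -3.158190e+01]
top board px [337. 289.] [  0.4465  -0.1137 106.3625  70.7491 -42.537 ]
top board px [175. 252.] [  0.5582   0.3433 107.0758  70.6317  32.0462]
top part px [283. 162.] 1556 ztop 0.0398 top [ 8.163000e-01  2.970000e-02  1.687843e+02  8.125990e+01 -8.293820e+01] mean [0.8133 0.034  0.0362] all [ 8.169000e-01  3.060000e-02  1.702225e+02  8.348090e+01 -8.254360e+01]
top part px [263. 211.] 405 ztop 0.0556 top [ 0.6635  0.0897 66.3068 39.3416 81.037 ] mean [0.6651 0.0889 0.0531] all [ 0.6652  0.0894 66.6086 46.2075 77.2536]
top part px [338. 212.] 395 ztop 0.0371 top [  0.6595  -0.1211  89.4958  31.5105 -71.8256] mean [ 0.6594 -0.1221  0.0346] all [  0.6595  -0.1214  90.0197  31.5946 -71.8212]
top part px [410. 241.] 330 ztop 0.0627 top [ 0.5692 -0.3163 48.6994 47.5136 88.0718] mean [ 0.5684 -0.3159  0.0599] all [ 0.5686 -0.3156 48.929  48.7202 24.3156]
top
[... 1365 characters left out ...]
0409 top [ 8.19100e-01  2.91000e-02  1.69416e+02  7.99217e+01 -8.31590e+01] mean [0.8175 0.026  0.0369] all [ 8.194000e-01  2.880000e-02  1.721452e+02  8.172820e+01 -8.270990e+01]
scene part px [327. 269.] 711 ztop 0.0371 top [  0.6606  -0.1219  92.4139  31.6364 -72.0191] mean [ 0.6616 -0.1231  0.0344] all [  0.6608  -0.1225  93.8272  31.9369 -71.5961]
scene part px [221. 290.] 849 ztop 0.0614 top [  0.5718  -0.3173  49.5225  49.177  -88.4069] mean [ 0.5741 -0.3191  0.0599] all [ 0.5714 -0.318  50.0924 50.0686 26.6953]
scene part px [107. 321.] 1236 ztop 0.0325 top [  0.476   -0.5026  73.594   73.1257 -36.1352] mean [ 0.479  -0.5035  0.0309] all [  0.476   -0.5026  73.594   73.1257 -36.1352]
```

```bash
cat > g.py <<'E'
import sys
from h import *
from scipy.spatial.transform import Rotation as Ro
x,y,z,yaw=map(float,sys.argv[1:5]); s=observe()
R=Ro.from_rotvec(s['ee_rot']); a=np.radians(yaw)
ty=np.array([np.cos(a),np.sin(a),0]); tz=np.array([0,0,-1.]); G=Ro.from_matrix(np.c_[np.cross(ty,tz),ty,tz])
G2=G*Ro.from_rotvec([0,0,np.pi]) 
r=(R.inv()*G).as_rotvec()
print('t',s['clock'],'pos',s['ee_pos'].round(4),'yaw',np.degrees(np.arctan2(*R.as_matrix()[[1,0],1])).round(1),'q6',s['q'][5].round(2))
print('shift',R.inv().apply(np.array([x,y,z])-s['ee_pos']).round(4),'turn',r.round(3),'|d|',np.linalg.norm(np.array([x,y,z])-s['ee_pos']).round(3))
E
python3 g.py .668 .0885 .12 -13
```

```text
t 0.1 pos [0.2343 0.5788 0.2385] yaw 68.0 q6 -0.13
shift [-0.586  -0.2915  0.1189] turn [-2.000e-03  1.000e-03  1.413e+00] |d| 0.665
```

Emit:
{"name": "servo_tool", "arguments": {"plan": [-0.586, -0.2915, 0.1189, 0, 0, 1.413, 0.087, -0.586, -0.2915, 0.1189, 0, 0, 1.413, 0.087, -0.586, -0.2915, 0.1189, 0, 0, 1.413, 0.087, -0.586, -0.2915, 0.1189, 0, 0, 1.413, 0.087, -0.586, -0.2915, 0.1189, 0, 0, 1.413, 0.087, -0.586, -0.2915, 0.1189, 0, 0, 1.413, 0.087, -0.586, -0.2915, 0.1189, 0, 0, 1.413, 0.087, -0.586, -0.2915, 0.1189, 0, 0, 1.413, 0.087]}}

```text
clock: 0.77
ee_pos: [0.4526, 0.3318, 0.1793]
ee_rot: [-2.013, -2.412, 0.001]
force: [0.8, 0.2, 0.8]
width: 1.001
grip_force: 0.0
```

```bash
python3 g.py .668 .0885 .12 -13
```

```text
t 0.7667 pos [0.4526 0.3318 0.1793] yaw 10.3 q6 0.31
shift [-0.278   0.1684  0.0593] turn [-0.     0.     0.407] |d| 0.33
```

Emit:
{"name": "servo_tool", "arguments": {"plan": [-0.278, 0.168, 0.059, 0, 0, 0.407, 0.087, -0.278, 0.168, 0.059, 0, 0, 0.407, 0.087, -0.278, 0.168, 0.059, 0, 0, 0.407, 0.087, -0.278, 0.168, 0.059, 0, 0, 0.407, 0.087, -0.278, 0.168, 0.059, 0, 0, 0.407, 0.087, -0.278, 0.168, 0.059, 0, 0, 0.407, 0.087, -0.278, 0.168, 0.059, 0, 0, 0.407, 0.087, -0.278, 0.168, 0.059, 0, 0, 0.407, 0.087]}}

```text
clock: 1.43
ee_pos: [0.6693, 0.0894, 0.1199]
ee_rot: [-2.453, -1.962, 0.001]
force: [1.2, -0.1, 0.5]
width: 1.001
grip_force: 0.0
```

```bash
python3 g.py .668 .0885 .12 -13
```

```text
t 1.4333 pos [0.6693 0.0894 0.1199] yaw -12.7 q6 0.24
shift [-0.0011 -0.0011 -0.0001] turn [-0.001  0.     0.005] |d| 0.002
```

```bash
python3 - <<'E'
from m import *
c=capture('scene'); cv2.imwrite('pics/s1.png',c['img'][:,:,::-1])
E
python3 g.py .668 .0885 .030 -13
```

```text
t 1.4833 pos [0.6724 0.0833 0.1182] yaw -12.9 q6 0.24
shift [ 0.0044 -0.0056  0.0882] turn [0.001 0.003 0.001] |d| 0.088
```

View pics/s1.png

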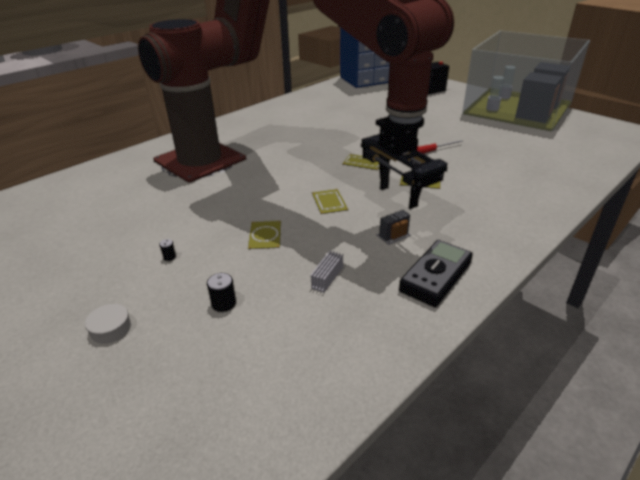

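The gripper is above the transformer (395,225) with its fingers spread across the winding. The arm needs to settle before it descends.

Emit:
{"name": "servo_tool", "arguments": {"plan": [0, 0, 0, 0, 0, 0, 0.087, 0, 0, 0, 0, 0, 0, 0.087, 0, 0, 0, 0, 0, 0, 0.087, 0, 0, 0, 0, 0, 0, 0.087]}}

```text
clock: 1.82
ee_pos: [0.6677, 0.093, 0.1212]
ee_rot: [-2.451, -1.965, -0.0]
force: [-0.3, -0.1, 0.1]
width: 0.996
grip_force: 0.0
```

```bash
python3 g.py .668 .0885 .030 -13
```

```text
t 1.8167 pos [0.6677 0.093  0.1212] yaw -12.6 q6 0.24
shift [-0.0043  0.0013  0.0912] turn [-0.    -0.     0.008] |d| 0.091
```

Emit:
{"name": "servo_tool", "arguments": {"plan": [-0.004, 0.001, 0.02, 0, 0, 0.008, 0.087, -0.004, 0.001, 0.04, 0, 0, 0.008, 0.087, -0.004, 0.001, 0.06, 0, 0, 0.008, 0.087, -0.004, 0.001, 0.075, 0, 0, 0.008, 0.087, -0.004, 0.001, 0.085, 0, 0, 0.008, 0.087, -0.004, 0.001, 0.091, 0, 0, 0.008, 0.087, -0.004, 0.001, 0.091, 0, 0, 0.008, 0.087, -0.004, 0.001, 0.091, 0, 0, 0.008, 0.087]}}

```text
clock: 2.48
ee_pos: [0.6689, 0.0877, 0.0305]
ee_rot: [2.46, 1.953, 0.001]
force: [-0.4, -1.0, 0.4]
width: 1.002
grip_force: 0.0
```

Emit:
{"name": "servo_tool", "arguments": {"plan": [0, 0, 0, 0, 0, 0, 0.06, 0, 0, 0, 0, 0, 0, 0.05, 0, 0, 0, 0, 0, 0, 0.04, 0, 0, 0, 0, 0, 0, 0.03, 0, 0, 0, 0, 0, 0, 0.02, 0, 0, 0, 0, 0, 0, 0.02, 0, 0, 0, 0, 0, 0, 0.02, 0, 0, 0, 0, 0, 0, 0.02]}}

```text
clock: 3.15
ee_pos: [0.6671, 0.0877, 0.0299]
ee_rot: [-2.459, -1.952, 0.004]
force: [-5.7, 0.9, 5.4]
width: 0.528
grip_force: 30.0
```

```bash
python3 -c "
from h import *
s=observe();print(s['width']*87,s['grip_force'])"; python3 g.py .668 .0885 .030 -13
```

```text
45.91588194167464 29.98026968620252
t 3.15 pos [0.6671 0.0877 0.0299] yaw -13.1 q6 0.24
shift [ 0.001   0.0007 -0.0001] turn [-0.004  0.    -0.002] |d| 0.001
```

Emit:
{"name": "servo_tool", "arguments": {"plan": [0, 0, -0.01, 0, 0, 0, 0.02, 0, 0, -0.025, 0, 0, 0, 0.02, 0, 0, -0.045, 0, 0, 0, 0.02, 0, 0, -0.06, 0, 0, 0, 0.02, 0, 0, -0.07, 0, 0, 0, 0.02, 0, 0, -0.07, 0, 0, 0, 0.02, 0, 0, -0.07, 0, 0, 0, 0.02]}}

```text
clock: 3.73
ee_pos: [0.6692, 0.0874, 0.1011]
ee_rot: [2.46, 1.952, 0.003]
force: [-0.7, 0.2, -5.4]
width: 0.524
grip_force: 30.0
```

```bash
python3 g.py .4537 .095 .10 58.4
```

```text
t 3.7333 pos [0.6692 0.0874 0.1011] yaw -13.1 q6 0.24
shift [-0.0415 -0.2116  0.0006] turn [ 2.000e-03  1.000e-03 -1.248e+00] |d| 0.216
```

Emit:
{"name": "servo_tool", "arguments": {"plan": [-0.003, -0.015, 0, 0, 0, -0.08, 0.02, -0.008, -0.04, 0, 0, 0, -0.2, 0.02, -0.014, -0.07, 0, 0, 0, -0.32, 0.02, -0.02, -0.105, 0, 0, 0, -0.44, 0.02, -0.027, -0.14, 0, 0, 0, -0.56, 0.02, -0.033, -0.17, 0, 0, 0, -0.68, 0.02, -0.038, -0.195, 0, 0, 0, -0.8, 0.02, -0.041, -0.21, 0, 0, 0, -0.9, 0.02]}}

```text
clock: 4.4
ee_pos: [0.4502, 0.0953, 0.0979]
ee_rot: [-1.355, -2.829, 0.004]
force: [0.4, -0.1, -5.2]
width: 0.523
grip_force: 30.0
```

Emit:
{"name": "servo_tool", "arguments": {"plan": [0, 0, 0, 0, 0, -0.1, 0.02, 0, 0, 0, 0, 0, -0.2, 0.02, 0, 0, 0, 0, 0, -0.29, 0.02, 0, 0, 0, 0, 0, -0.348, 0.02, 0, 0, 0, 0, 0, -0.348, 0.02, 0, 0, 0, 0, 0, -0.348, 0.02, 0, 0, 0, 0, 0, -0.348, 0.02]}}

```text
clock: 4.98
ee_pos: [0.4543, 0.0951, 0.0994]
ee_rot: [-0.858, -3.021, 0.001]
force: [-0.5, -0.4, -4.7]
width: 0.524
grip_force: 30.0
```

```bash
python3 g.py .4537 .095 .034 58.4
```

```text
t 4.9833 pos [0.4543 0.0951 0.0994] yaw 58.3 q6 -0.98
shift [ 0.0003 -0.0004  0.0654] turn [-0.001 -0.001 -0.002] |d| 0.065
```

Emit:
{"name": "servo_tool", "arguments": {"plan": [0, 0, 0.015, 0, 0, 0, 0.02, 0, 0, 0.03, 0, 0, 0, 0.02, 0, 0, 0.043, 0, 0, 0, 0.02, 0, 0, 0.053, 0, 0, 0, 0.02, 0, 0, 0.06, 0, 0, 0, 0.02, 0, 0, 0.064, 0, 0, 0, 0.02, 0, 0, 0.066, 0, 0, 0, 0.02, 0, 0, 0.066, 0, 0, 0, 0.02]}}

```text
clock: 5.65
ee_pos: [0.4548, 0.0952, 0.0339]
ee_rot: [-0.856, -3.022, 0.0]
force: [-0.2, 0.3, -4.3]
width: 0.523
grip_force: 30.0
```

Emit:
{"name": "servo_tool", "arguments": {"plan": [0, 0, 0, 0, 0, 0, 0.02, 0, 0, 0, 0, 0, 0, 0.02]}}

```text
clock: 5.82
ee_pos: [0.4554, 0.0952, 0.0346]
ee_rot: [0.856, 3.022, 0.001]
force: [-0.8, 0.2, -5.2]
width: 0.526
grip_force: 30.0
```

```bash
python3 g.py .4537 .095 .033 58.4
```

```text
t 5.8167 pos [0.4554 0.0952 0.0346] yaw 58.4 q6 -0.98
shift [ 0.0013 -0.0011  0.0016] turn [ 0.001  0.001 -0.   ] |d| 0.002
```

Emit:
{"name": "servo_tool", "arguments": {"plan": [0.001, -0.001, 0.001, 0, 0, 0, 0.02, 0.001, -0.001, 0.0015, 0, 0, 0, 0.02, 0.001, -0.001, 0.002, 0, 0, 0, 0.02, 0.001, -0.001, 0.002, 0, 0, 0, 0.02]}}

```text
clock: 6.15
ee_pos: [0.4536, 0.0948, 0.0329]
ee_rot: [0.856, 3.023, -0.0]
force: [-3.8, 0.3, 5.4]
width: 0.526
grip_force: 30.0
```

Contact: the force sign has flipped. I'll open the fingers and retreat upward.

Emit:
{"name": "servo_tool", "arguments": {"plan": [0, 0, 0, 0, 0, 0, 0.05, 0, 0, 0, 0, 0, 0, 0.06, 0, 0, 0, 0, 0, 0, 0.075, 0, 0, 0, 0, 0, 0, 0.08, 0, 0, -0.02, 0, 0, 0, 0.08, 0, 0, -0.05, 0, 0, 0, 0.08, 0, 0, -0.08, 0, 0, 0, 0.08, 0, 0, -0.09, 0, 0, 0, 0.08]}}

```text
clock: 6.82
ee_pos: [0.456, 0.095, 0.1263]
ee_rot: [0.854, 3.017, 0.003]
force: [1.2, -0.5, -0.3]
width: 0.908
grip_force: 0.0
```

```bash
python3 g.py .66 -.1217 .12 18.2
```

```text
t 6.8167 pos [0.456  0.095  0.1263] yaw 58.4 q6 -0.98
shift [-0.2873 -0.0776  0.0075] turn [0.005 0.004 0.701] |d| 0.298
```

Emit:
{"name": "servo_tool", "arguments": {"plan": [-0.036, -0.01, 0, 0, 0, 0.09, 0.087, -0.072, -0.019, 0, 0, 0, 0.18, 0.087, -0.11, -0.029, 0, 0, 0, 0.27, 0.087, -0.15, -0.04, 0, 0, 0, 0.36, 0.087, -0.19, -0.051, 0, 0, 0, 0.45, 0.087, -0.23, -0.062, 0, 0, 0, 0.55, 0.087, -0.26, -0.07, 0, 0, 0, 0.65, 0.087, -0.28, -0.076, 0, 0, 0, 0.7, 0.087]}}

```text
clock: 7.48
ee_pos: [0.6537, -0.1197, 0.1212]
ee_rot: [1.849, 2.539, -0.0]
force: [-0.1, 0.4, -0.2]
width: 0.998
grip_force: 0.0
```

Emit:
{"name": "servo_tool", "arguments": {"plan": [-0.007, -0.002, 0, 0, 0, 0, 0.087, -0.007, -0.002, 0, 0, 0, 0, 0.087, -0.007, -0.002, 0, 0, 0, 0, 0.087, -0.007, -0.002, 0, 0, 0, 0, 0.087]}}

```text
clock: 7.82
ee_pos: [0.6511, -0.1227, 0.1214]
ee_rot: [-1.837, -2.546, 0.0]
force: [-0.7, 0.0, -0.5]
width: 0.999
grip_force: 0.0
```

```bash
python3 g.py .66 -.1217 .022 18.2; python3 -c "
from m import *
measure('top')"|grep -v board
```

```text
t 7.8167 pos [ 0.6511 -0.1227  0.1214] yaw 18.4 q6 -0.63
shift [-0.002   0.0088  0.0994] turn [-0.001 -0.001  0.003] |d| 0.1
top part px [279. 161.] 1343 ztop 0.0402 top [ 8.132000e-01  3.620000e-02  1.569216e+02  8.076250e+01 -8.615670e+01] mean [0.8138 0.043  0.0366] all [ 8.08600e-01  3.80000e-02  1.57338e+02  8.34637e+01 -8.91754e+01]
top part px [410. 241.] 329 ztop 0.0628 top [  0.5692  -0.3162  49.2195  47.3677 -46.7333] mean [ 0.5687 -0.316   0.0598] all [  0.569   -0.316   49.9277  47.5647 -45.5718]
top part px [479. 275.] 611 ztop 0.0335 top [ 0.4736 -0.5011 72.4789 71.0831 22.5102] mean [ 0.4731 -0.5009  0.0303] all [ 0.4736 -0.5009 72.543  71.4997 24.6403]
top part px [117. 284.] 392 ztop 0.0263 top [  0.4772   0.5228 185.9133  23.3822  69.1776] mean [0.4627 0.4829 0.0233] all [  0.4821   0.529  201.4773  25.4749  67.2612]
top part px [252. 283.] 30 ztop 0.0515 top [  0.462    0.1132  41.8106   8.4305 -25.1544] mean [0.4613 0.1132 0.049 ] all [  0.462    0.1132  41.8106   8.4305 -25.1544]
top part px [412. 318.] 117 ztop 0.0443 top [  0.3621  -0.3133  28.5478  27.476  -46.6048] mean [ 0.3621 -0.3129  0.0415] all [ 0.362  -0.3129 29.1721 27.2514 -5.06  ]
```

Emit:
{"name": "servo_tool", "arguments": {"plan": [-0.002, 0.009, 0.02, 0, 0, 0, 0.087, -0.002, 0.009, 0.045, 0, 0, 0, 0.087, -0.002, 0.009, 0.065, 0, 0, 0, 0.087, -0.002, 0.009, 0.08, 0, 0, 0, 0.087, -0.002, 0.009, 0.09, 0, 0, 0, 0.087, -0.002, 0.009, 0.096, 0, 0, 0, 0.087, -0.002, 0.009, 0.099, 0, 0, 0, 0.087, -0.002, 0.009, 0.099, 0, 0, 0, 0.087]}}

```text
clock: 8.53
ee_pos: [0.6615, -0.1229, 0.023]
ee_rot: [1.84, 2.546, 0.0]
force: [-0.4, -1.0, 1.3]
width: 0.999
grip_force: 0.0
```

Emit:
{"name": "servo_tool", "arguments": {"plan": [0, 0, 0, 0, 0, 0, 0.06, 0, 0, 0, 0, 0, 0, 0.045, 0, 0, 0, 0, 0, 0, 0.035, 0, 0, 0, 0, 0, 0, 0.025, 0, 0, 0, 0, 0, 0, 0.015, 0, 0, 0, 0, 0, 0, 0.01, 0, 0, 0, 0, 0, 0, 0.01, 0, 0, 0, 0, 0, 0, 0.01]}}

```text
clock: 9.2
ee_pos: [0.6614, -0.123, 0.023]
ee_rot: [1.84, 2.546, 0.0]
force: [0.3, 0.4, 0.5]
width: 0.482
grip_force: 0.0
```

Emit:
{"name": "servo_tool", "arguments": {"plan": [0, 0, -0.01, 0, 0, 0, 0.01, 0, 0, -0.025, 0, 0, 0, 0.01, 0, 0, -0.045, 0, 0, 0, 0.01, 0, 0, -0.07, 0, 0, 0, 0.01, 0, 0, -0.085, 0, 0, 0, 0.01, 0, 0, -0.09, 0, 0, 0, 0.01, 0, 0, -0.09, 0, 0, 0, 0.01]}}

```text
clock: 9.78
ee_pos: [0.663, -0.1235, 0.116]
ee_rot: [1.838, 2.542, 0.002]
force: [-0.3, 0.9, -1.6]
width: 0.341
grip_force: 30.0
```

```bash
python3 g.py .371 .322 .11 113; python3 - <<'E'
from m import *
measure('top'); c=capture('scene'); cv2.imwrite('pics/s2.png',c['img'][120:360,140:460,::-1]);measure('scene',c)
E
```

```text
t 9.7833 pos [ 0.663  -0.1235  0.116 ] yaw 18.3 q6 -0.62
shift [ 0.5146 -0.1375  0.004 ] turn [ 1.000e-03  5.000e-03 -1.653e+00] |d| 0.533
top board px [179. 319.] [  0.3703   0.3225 106.3456  71.326   22.9353]
top board px [342. 288.] [  0.4416  -0.1383 123.4431  58.7531 -13.4648]
top board px [175. 252.] [  0.5584   0.3433 106.7987  70.6357  31.9296]
top part px [278. 161.] 1312 ztop 0.0402 top [ 8.154000e-01  3.790000e-02  1.510862e+02  8.033220e+01 -8.326730e+01] mean [0.8146 0.044  0.0367] all [ 8.089000e-01  4.100000e-02  1.513194e+02  8.334280e+01 -8.932670e+01]
top part px [410. 241.] 328 ztop 0.0623 top [  0.5692  -0.3162  47.9086  47.3588 -46.6539] mean [ 0.5685 -0.3159  0.0597] all [  0.5688  -0.3158  49.0801  47.4806 -45.7163]
top part px [479. 275.] 609 ztop 0.0331 top [  0.4733  -0.5007  74.0074  70.5731 -50.0404] mean [ 0.4733 -0.5006  0.0302] all [  0.4735  -0.5006  74.0581  70.8525 -49.3468]
top part px [117. 284.] 392 ztop 0.0262 top [  0.4776   0.5234 187.8518  24.2306  69.4957] mean [0.4623 0.4818 0.0234] all [  0.4812   0.5286 199.9651  25.5952  68.1049]
top part
[... 746 characters left out ...]
7. 248.] 243 ztop 0.0431 top [ 0.3647 -0.3156 29.5107 27.0904 54.0369] mean [ 0.3673 -0.3162  0.0415] all [ 0.3651 -0.3154 29.4833 29.0804 66.7026]
scene part px [432. 267.] 2051 ztop 0.041 top [ 8.175000e-01  2.910000e-02  1.684301e+02  7.791620e+01 -8.427510e+01] mean [0.8173 0.0262 0.037 ] all [ 8.180000e-01  2.850000e-02  1.732396e+02  8.024000e+01 -8.388870e+01]
scene part px [221. 290.] 851 ztop 0.0614 top [ 0.5709 -0.3181 49.1966 48.8491 42.2619] mean [ 0.5738 -0.3193  0.0599] all [ 0.5711 -0.3178 49.7496 49.1296 40.9865]
scene part px [107. 321.] 1227 ztop 0.0324 top [ 0.4754 -0.5025 72.7749 72.301  43.6873] mean [ 0.4788 -0.5036  0.0308] all [ 0.4754 -0.5025 72.8117 72.301  43.6873]
```

View pics/s2.png

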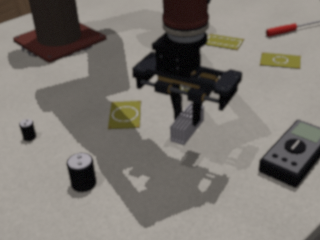

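The fingers were still closing when the lift began. The crop shows the heat sink held at about (187,122), that is (327,242) in the full image, so it may sit low in the grip. I'll measure its height and tilt.

```bash
python3 - <<'E'
from m import *
c=capture('scene'); w=cloud(c); print(observe()['ee_pos'],observe()['width'])
a=c['img'][205:285,280:380,::-1]; cv2.imwrite('pics/s3.png',cv2.resize(a,None,fx=7,fy=7,interpolation=cv2.INTER_CUBIC))
# columns along heat sink: side & top heights
for v in range(228,270,4): print(v,[tuple(np.round(w[v,u]*1000).astype(int)) if w[v,u,2]==w[v,u,2] else 0 for u in range(310,346,5)])
E
```

```text
[ 0.66042637 -0.12273576  0.11145996] 0.34137553998664716
228 [(np.int64(504), np.int64(-21), np.int64(-1)), (np.int64(647), np.int64(-139), np.int64(126)), (np.int64(646), np.int64(-125), np.int64(118)), (np.int64(641), np.int64(-107), np.int64(107)), (np.int64(646), np.int64(-98), np.int64(105)), (np.int64(686), np.int64(-126), np.int64(138)), (np.int64(687), np.int64(-113), np.int64(132)), (np.int64(567), np.int64(33), np.int64(1))]
232 [(np.int64(515), np.int64(-32), np.int64(-2)), (np.int64(648), np.int64(-141), np.int64(118)), (np.int64(646), np.int64(-126), np.int64(109)), (np.int64(643), np.int64(-109), np.int64(99)), (np.int64(658), np.int64(-110), np.int64(107)), (np.int64(686), np.int64(-125), np.int64(128)), (np.int64(682), np.int64(-107), np.int64(117)), (np.int64(577), np.int64(22), np.int64(0))]
236 [(np.int64(531), np.int64(-47), np.int64(2)), (np.int64(646), np.int64(-140), np.int64(107)), (np.int64(652), np.int64(-131), np.int64(106)), (np.int64(655), np.int64(-121), np.int64(102)), (np.int64(667), np.int64(-119), np.int64(107)), (np.int64(687), np.int64(-126), np.i
[... 2413 characters left out ...]
nt64(-1)), (np.int64(611), np.int64(-109), np.int64(0)), (np.int64(682), np.int64(-162), np.int64(71)), (np.int64(628), np.int64(-96), np.int64(2)), (np.int64(635), np.int64(-87), np.int64(1)), (np.int64(643), np.int64(-81), np.int64(1)), (np.int64(649), np.int64(-72), np.int64(0)), (np.int64(660), np.int64(-67), np.int64(3))]
268 [(np.int64(612), np.int64(-125), np.int64(-1)), (np.int64(623), np.int64(-120), np.int64(2)), (np.int64(625), np.int64(-108), np.int64(-3)), (np.int64(635), np.int64(-103), np.int64(-1)), (np.int64(643), np.int64(-96), np.int64(0)), (np.int64(651), np.int64(-89), np.int64(0)), (np.int64(659), np.int64(-82), np.int64(0)), (np.int64(667), np.int64(-76), np.int64(1))]
```

View pics/s3.png

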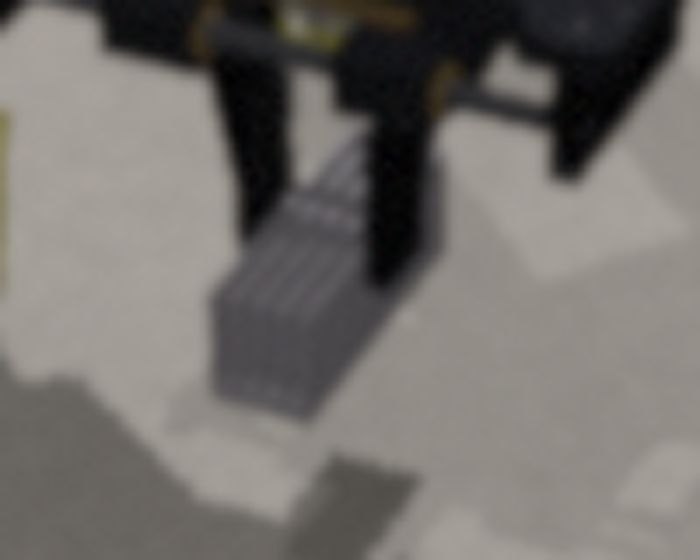

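The heat sink is level but held only by the fingertips, with its top at z≈107 mm and TCP at 111 mm. I'll set it back down and re-grip it deeper.

Emit:
{"name": "servo_tool", "arguments": {"plan": [0, 0, 0.015, 0, 0, 0, 0.01, 0, 0, 0.03, 0, 0, 0, 0.01, 0, 0, 0.045, 0, 0, 0, 0.01, 0, 0, 0.057, 0, 0, 0, 0.01, 0, 0, 0.065, 0, 0, 0, 0.01, 0, 0, 0.068, 0, 0, 0, 0.01, 0, 0, 0.07, 0, 0, 0, 0.01, 0, 0, 0.07, 0, 0, 0, 0.01]}}

```text
clock: 10.6
ee_pos: [0.6616, -0.123, 0.0429]
ee_rot: [1.84, 2.546, 0.0]
force: [0.2, 0.3, -2.2]
width: 0.34
grip_force: 30.0
```

```bash
python3 g.py .6605 -.1225 .0405 18.3;python3 -c "
from h import *
s=observe();print(s['force'],s['width'])"
```

```text
t 10.6 pos [ 0.6616 -0.123   0.0429] yaw 18.3 q6 -0.62
shift [ 0.0009 -0.0009  0.0024] turn [ 0.  0. -0.] |d| 0.003
[ 0.1752966   0.26951151 -2.23914123] 0.34040819279370643
```

Emit:
{"name": "servo_tool", "arguments": {"plan": [0, 0, 0.001, 0, 0, 0, 0.01, 0, 0, 0.002, 0, 0, 0, 0.01, 0, 0, 0.003, 0, 0, 0, 0.01, 0, 0, 0.003, 0, 0, 0, 0.01]}}

```text
clock: 10.93
ee_pos: [0.6625, -0.1234, 0.0422]
ee_rot: [1.839, 2.544, 0.001]
force: [-2.8, 0.9, 6.7]
width: 0.34
grip_force: 30.0
```

Emit:
{"name": "servo_tool", "arguments": {"plan": [0, 0, 0, 0, 0, 0, 0.044, 0, 0, 0, 0, 0, 0, 0.044, 0, 0, 0, 0, 0, 0, 0.044, 0, 0, 0.006, 0, 0, 0, 0.044, 0, 0, 0.012, 0, 0, 0, 0.044, 0, 0, 0.017, 0, 0, 0, 0.044, 0, 0, 0.019, 0, 0, 0, 0.044, 0, 0, 0.019, 0, 0, 0, 0.044]}}

```text
clock: 11.6
ee_pos: [0.6604, -0.1227, 0.0193]
ee_rot: [-1.839, -2.544, 0.001]
force: [-0.2, 0.8, 0.3]
width: 0.504
grip_force: 0.0
```

Emit:
{"name": "servo_tool", "arguments": {"plan": [0, 0, 0, 0, 0, 0, 0.03, 0, 0, 0, 0, 0, 0, 0.02, 0, 0, 0, 0, 0, 0, 0.01, 0, 0, 0, 0, 0, 0, 0.01, 0, 0, 0, 0, 0, 0, 0.01]}}

```text
clock: 12.02
ee_pos: [0.6618, -0.1231, 0.0213]
ee_rot: [1.84, 2.545, 0.0]
force: [0.3, 0.6, -0.7]
width: 0.342
grip_force: 30.0
```

Emit:
{"name": "servo_tool", "arguments": {"plan": [0, 0, -0.01, 0, 0, 0, 0.01, 0, 0, -0.03, 0, 0, 0, 0.01, 0, 0, -0.055, 0, 0, 0, 0.01, 0, 0, -0.08, 0, 0, 0, 0.01, 0, 0, -0.1, 0, 0, 0, 0.01, 0, 0, -0.11, 0, 0, 0, 0.01, 0, 0, -0.115, 0, 0, 0, 0.01, 0, 0, -0.115, 0, 0, 0, 0.01]}}

```text
clock: 12.68
ee_pos: [0.662, -0.1232, 0.1373]
ee_rot: [1.839, 2.545, 0.001]
force: [0.7, 0.5, -0.7]
width: 0.34
grip_force: 30.0
```

```bash
python3 g.py .371 .322 .13 113
```

```text
t 12.6833 pos [ 0.662  -0.1232  0.1373] yaw 18.3 q6 -0.62
shift [ 0.514  -0.1367  0.0065] turn [ 0.     0.002 -1.653] |d| 0.532
```

Emit:
{"name": "servo_tool", "arguments": {"plan": [0.012, -0.003, 0, 0, 0, -0.05, 0.01, 0.04, -0.01, 0, 0, 0, -0.15, 0.01, 0.075, -0.02, 0, 0, 0, -0.26, 0.01, 0.11, -0.029, 0, 0, 0, -0.37, 0.01, 0.145, -0.039, 0, 0, 0, -0.48, 0.01, 0.18, -0.048, 0, 0, 0, -0.59, 0.01, 0.215, -0.057, 0, 0, 0, -0.7, 0.01, 0.25, -0.066, 0, 0, 0, -0.81, 0.01]}}

```text
clock: 13.35
ee_pos: [0.5178, 0.0948, 0.1339]
ee_rot: [-0.68, -3.064, 0.001]
force: [0.9, 0.1, -1.1]
width: 0.34
grip_force: 30.0
```

```bash
python3 g.py .371 .322 .13 113
```

```text
t 13.35 pos [0.5178 0.0948 0.1339] yaw 65.0 q6 -1.1
shift [0.2291 0.1438 0.0044] turn [-0.    -0.004 -0.838] |d| 0.271
```

Emit:
{"name": "servo_tool", "arguments": {"plan": [0.032, 0.02, 0, 0, 0, -0.11, 0.01, 0.064, 0.04, 0, 0, 0, -0.22, 0.01, 0.096, 0.06, 0, 0, 0, -0.34, 0.01, 0.128, 0.08, 0, 0, 0, -0.45, 0.01, 0.16, 0.1, 0, 0, 0, -0.56, 0.01, 0.19, 0.12, 0, 0, 0, -0.67, 0.01, 0.215, 0.135, 0, 0, 0, -0.77, 0.01, 0.229, 0.144, 0, 0, 0, -0.835, 0.01]}}

```text
clock: 14.02
ee_pos: [0.3716, 0.3233, 0.1341]
ee_rot: [0.624, -3.075, 0.001]
force: [0.6, -0.4, -0.9]
width: 0.339
grip_force: 30.0
```

Emit:
{"name": "servo_tool", "arguments": {"plan": [0, 0, 0.01, 0, 0, 0, 0.01, 0, 0, 0.02, 0, 0, 0, 0.01, 0, 0, 0.03, 0, 0, 0, 0.01, 0, 0, 0.04, 0, 0, 0, 0.01, 0, 0, 0.05, 0, 0, 0, 0.01, 0, 0, 0.055, 0, 0, 0, 0.01, 0, 0, 0.055, 0, 0, 0, 0.01, 0, 0, 0.055, 0, 0, 0, 0.01]}}

```text
clock: 14.68
ee_pos: [0.375, 0.3212, 0.0805]
ee_rot: [0.612, -3.08, 0.001]
force: [0.4, 1.1, -0.7]
width: 0.34
grip_force: 30.0
```

```bash
python3 g.py .371 .322 .026 113; python3 - <<'E'
from m import *
measure('top')
E
```

```text
t 14.6833 pos [0.375  0.3212 0.0805] yaw 112.5 q6 -1.41
shift [0.0033 0.0022 0.0545] turn [-0.    -0.001 -0.009] |d| 0.055
top board px [185. 331.] [  0.3422   0.3106  70.8158  45.5656 -66.8199]
top board px [262. 288.] [ 4.523000e-01  9.610000e-02  1.059474e+02  7.112650e+01 -3.172190e+01]
top board px [337. 289.] [  0.4464  -0.1136 106.0846  70.7491 -42.537 ]
top board px [175. 252.] [  0.5582   0.3433 107.0758  70.6317  32.0462]
top part px [283. 162.] 1560 ztop 0.0397 top [ 8.157000e-01  3.010000e-02  1.696899e+02  8.199850e+01 -8.371710e+01] mean [0.8135 0.0339 0.0362] all [ 8.162000e-01  3.020000e-02  1.703233e+02  8.371880e+01 -8.312530e+01]
top part px [410. 241.] 329 ztop 0.0625 top [ 0.5691 -0.3166 48.9834 46.977  84.5319] mean [ 0.5688 -0.3158  0.0597] all [ 0.5684 -0.3154 49.2258 48.1817 22.4854]
top part px [479. 275.] 612 ztop 0.033 top [  0.474   -0.5015  72.576   70.884  -45.1635] mean [ 0.4734 -0.5008  0.0303] all [  0.4741  -0.5014  72.5985  71.2716 -45.4523]
top part px [101. 278.] 126 ztop 0.0255 top [  0.4934   0.5561 115.0383  21.891   65.2308] mean [0.4788 0.5222 0.0223] all [  0.4912   0.5598 120.3946  22.2584  70.189 ]
top part px [260. 287.] 412 ztop 0.0591 top [  0.452    0.0942  67.4532  38.0609 -21.5988] mean [0.4519 0.0952 0.0565] all [  0.452    0.0951  66.1773  46.72   -31.5809]
top part px [412. 318.] 118 ztop 0.0443 top [ 0.3631 -0.3128 27.0396 26.2373 88.4003] mean [ 0.3628 -0.3133  0.0418] all [ 0.362  -0.3124 28.8934 27.2205 -4.3515]
top part px [176. 330.] 75 ztop 0.0883 top [  0.3435   0.3075  30.5067  20.9657 -67.1125] mean [0.3411 0.3078 0.0854] all [  0.3428   0.3075  31.9894  21.4591 -70.6623]
```

The transformer is placed within about 1 mm of its board centre with matching angle. Now lowering the heat sink.

Emit:
{"name": "servo_tool", "arguments": {"plan": [0.003, 0.002, 0.01, 0, 0, -0.009, 0.01, 0.003, 0.002, 0.02, 0, 0, -0.009, 0.01, 0.003, 0.002, 0.03, 0, 0, -0.009, 0.01, 0.003, 0.002, 0.04, 0, 0, -0.009, 0.01, 0.003, 0.002, 0.047, 0, 0, -0.009, 0.01, 0.003, 0.002, 0.051, 0, 0, -0.009, 0.01, 0.003, 0.002, 0.053, 0, 0, -0.009, 0.01, 0.003, 0.002, 0.053, 0, 0, -0.009, 0.01]}}

```text
clock: 15.4
ee_pos: [0.3711, 0.3223, 0.0273]
ee_rot: [0.627, -3.077, 0.001]
force: [0.1, 0.2, -1.1]
width: 0.343
grip_force: 30.0
```

Emit:
{"name": "servo_tool", "arguments": {"plan": [0, 0, 0.0005, 0, 0, 0, 0.01, 0, 0, 0.001, 0, 0, 0, 0.01, 0, 0, 0.0015, 0, 0, 0, 0.01, 0, 0, 0.002, 0, 0, 0, 0.01, 0, 0, 0.002, 0, 0, 0, 0.01]}}

```text
clock: 15.82
ee_pos: [0.3715, 0.3225, 0.0261]
ee_rot: [-0.628, 3.078, 0.0]
force: [-0.6, 0.4, -2.1]
width: 0.34
grip_force: 30.0
```

```bash
python3 g.py .371 .322 .024 113
```

```text
t 15.8167 pos [0.3715 0.3225 0.0261] yaw 113.0 q6 -1.42
shift [ 0.0007 -0.0003  0.0021] turn [0.    0.    0.001] |d| 0.002
```

Emit:
{"name": "servo_tool", "arguments": {"plan": [0, 0, 0.0005, 0, 0, 0, 0.01, 0, 0, 0.001, 0, 0, 0, 0.01, 0, 0, 0.0015, 0, 0, 0, 0.01, 0, 0, 0.0015, 0, 0, 0, 0.01]}}

```text
clock: 16.15
ee_pos: [0.3713, 0.3224, 0.0243]
ee_rot: [0.627, -3.078, 0.0]
force: [-0.2, 0.6, -1.7]
width: 0.339
grip_force: 30.0
```

Emit:
{"name": "servo_tool", "arguments": {"plan": [0, 0, 0.0005, 0, 0, 0, 0.01, 0, 0, 0.001, 0, 0, 0, 0.01, 0, 0, 0.0015, 0, 0, 0, 0.01, 0, 0, 0.0015, 0, 0, 0, 0.01]}}

```text
clock: 16.48
ee_pos: [0.3713, 0.3224, 0.0242]
ee_rot: [0.628, -3.077, 0.001]
force: [-5.5, -3.6, 13.4]
width: 0.343
grip_force: 30.0
```

Contact. Opening slowly and rising.

Emit:
{"name": "servo_tool", "arguments": {"plan": [0, 0, 0, 0, 0, 0, 0.04, 0, 0, 0, 0, 0, 0, 0.05, 0, 0, 0, 0, 0, 0, 0.06, 0, 0, 0, 0, 0, 0, 0.07, 0, 0, -0.02, 0, 0, 0, 0.08, 0, 0, -0.06, 0, 0, 0, 0.08, 0, 0, -0.095, 0, 0, 0, 0.08, 0, 0, -0.12, 0, 0, 0, 0.08]}}

```text
clock: 17.15
ee_pos: [0.3722, 0.323, 0.1459]
ee_rot: [-0.627, 3.076, 0.001]
force: [1.2, -0.1, -0.7]
width: 0.858
grip_force: 0.0
```

```bash
python3 g.py .5705 -.317 .14 60
```

```text
t 17.15 pos [0.3722 0.323  0.1459] yaw 113.0 q6 -1.42
shift [ 0.068  -0.6665  0.0054] turn [0.002 0.002 0.926] |d| 0.67
```

Emit:
{"name": "servo_tool", "arguments": {"plan": [0.068, -0.666, 0.003, 0, 0, 0.926, 0.087, 0.068, -0.666, 0.003, 0, 0, 0.926, 0.087, 0.068, -0.666, 0.003, 0, 0, 0.926, 0.087, 0.068, -0.666, 0.003, 0, 0, 0.926, 0.087, 0.068, -0.666, 0.003, 0, 0, 0.926, 0.087, 0.068, -0.666, 0.003, 0, 0, 0.926, 0.087, 0.068, -0.666, 0.003, 0, 0, 0.926, 0.087, 0.068, -0.666, 0.003, 0, 0, 0.926, 0.087]}}

```text
clock: 17.82
ee_pos: [0.4702, 0.002, 0.1416]
ee_rot: [0.823, 3.031, 0.0]
force: [1.8, 0.6, 0.3]
width: 1.002
grip_force: 0.0
```

```bash
python3 g.py .5705 -.317 .14 60
```

```text
t 17.8167 pos [0.4702 0.002  0.1416] yaw 59.6 q6 -1.2
shift [-0.2479 -0.2245  0.0016] turn [ 0.     0.001 -0.007] |d| 0.334
```

Emit:
{"name": "servo_tool", "arguments": {"plan": [-0.03, -0.027, 0, 0, 0, 0, 0.087, -0.06, -0.054, 0, 0, 0, 0, 0.087, -0.09, -0.081, 0, 0, 0, 0, 0.087, -0.12, -0.108, 0, 0, 0, 0, 0.087, -0.15, -0.135, 0, 0, 0, 0, 0.087, -0.18, -0.162, 0, 0, 0, 0, 0.087, -0.21, -0.19, 0, 0, 0, 0, 0.087, -0.235, -0.212, 0, 0, 0, 0, 0.087]}}

```text
clock: 18.48
ee_pos: [0.5677, -0.3001, 0.1411]
ee_rot: [0.815, 3.034, -0.001]
force: [0.4, 0.0, 1.1]
width: 0.996
grip_force: 0.0
```

Emit:
{"name": "servo_tool", "arguments": {"plan": [-0.007, -0.007, 0, 0, 0, 0, 0.087, -0.007, -0.007, 0, 0, 0, 0, 0.087, -0.007, -0.007, 0, 0, 0, 0, 0.087, -0.007, -0.007, 0, 0, 0, 0, 0.087]}}

```text
clock: 18.82
ee_pos: [0.5696, -0.305, 0.1409]
ee_rot: [-0.812, -3.033, -0.002]
force: [-0.3, -0.4, 0.0]
width: 1.002
grip_force: 0.0
```

```bash
python3 g.py .5705 -.317 .035 60;  python3 - <<'E'
from m import *
c=capture('scene'); cv2.imwrite('pics/s4.png',c['img'][...,::-1]); measure('top')
E
```

```text
t 18.8167 pos [ 0.5696 -0.305   0.1409] yaw 60.0 q6 -1.66
shift [-0.007  -0.01    0.1059] turn [ 0.001 -0.002  0.001] |d| 0.107
top board px [180. 321.] [  0.3702   0.3225 106.2762  71.1802  23.1143]
top board px [261. 288.] [ 4.52100e-01  9.61000e-02  1.06207e+02  7.08501e+01 -3.18363e+01]
top board px [334. 286.] [ 4.540000e-01 -1.053000e-01  1.066346e+02  4.959250e+01 -4.133500e+01]
top board px [175. 252.] [  0.5584   0.3433 106.7987  70.6008  31.9296]
top part px [283. 162.] 1555 ztop 0.0397 top [ 8.166000e-01  3.030000e-02  1.666146e+02  8.126830e+01 -8.297220e+01] mean [0.8135 0.034  0.0363] all [ 8.157000e-01  3.030000e-02  1.706866e+02  8.375610e+01 -8.350830e+01]
top part px [410. 241.] 76 ztop 0.0632 top [ 0.5646 -0.3134 48.9939 12.487  58.3835] mean [ 0.5644 -0.3145  0.06  ] all [ 0.5646 -0.3135 48.9939 12.5367 58.3835]
top part px [479. 275.] 607 ztop 0.0335 top [  0.474   -0.5015  74.2386  70.1896 -47.3402] mean [ 0.4734 -0.5002  0.0305] all [  0.4735  -0.5001  72.677   72.1828 -65.6954]
top part px [ 80. 270.] 30 ztop 0.0176 top [ 0.5099  0.6041 38.862   6.1545 69.6681] mean [0.5094 0.6034 0.0157] all [ 0.5099  0.6041 38.862   6.1545 69.6681]
top part px [119. 285.] 364 ztop 0.0262 top [  0.4688   0.4969 132.3107  23.7262  67.6189] mean [0.4625 0.4818 0.0232] all [  0.4723   0.5077 155.9456  25.2938  68.7625]
top part px [260. 287.] 408 ztop 0.0593 top [  0.452    0.0953  65.9906  42.3416 -28.5814] mean [0.452  0.0954 0.0567] all [  0.4524   0.0959  65.9559  47.0529 -31.6567]
top part px [177. 318.] 482 ztop 0.04 top [ 0.3714  0.3219 90.8105 31.9395 23.3058] mean [0.3709 0.3219 0.0373] all [ 0.3714  0.3218 90.8879 32.2254 23.4714]
```

View pics/s4.png

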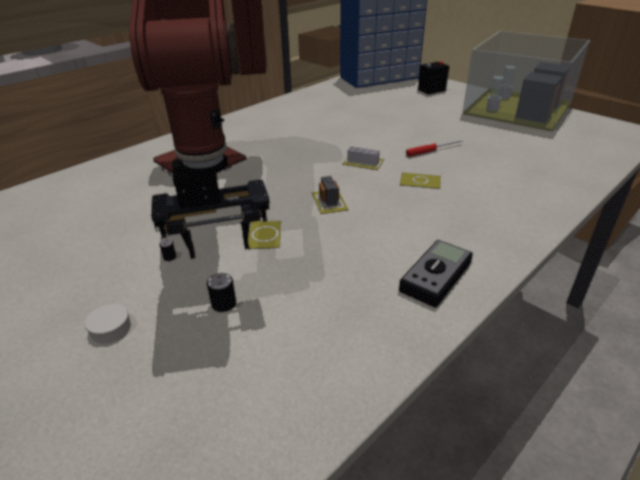

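The transformer (329,192) and heat sink (363,157) both stand in their outlines. The gripper is over the large can (222,290), so I'll centre it and descend.

Emit:
{"name": "servo_tool", "arguments": {"plan": [-0.007, -0.01, 0, 0, 0, 0, 0.087, -0.007, -0.01, 0, 0, 0, 0, 0.087, -0.007, -0.01, 0.015, 0, 0, 0, 0.087, -0.007, -0.01, 0.03, 0, 0, 0, 0.087, -0.007, -0.01, 0.03, 0, 0, 0, 0.087, -0.007, -0.01, 0.03, 0, 0, 0, 0.087]}}

```text
clock: 19.42
ee_pos: [0.5704, -0.3183, 0.1106]
ee_rot: [-0.813, -3.032, -0.001]
force: [-0.2, 0.0, 0.2]
width: 1.001
grip_force: 0.0
```

```bash
python3 g.py .5705 -.317 .035 60
```

```text
t 19.4167 pos [ 0.5704 -0.3183  0.1106] yaw 60.0 q6 -1.68
shift [0.0004 0.0011 0.0756] turn [ 0.    -0.002 -0.   ] |d| 0.076
```

Emit:
{"name": "servo_tool", "arguments": {"plan": [0, 0.001, 0.015, 0, 0, 0, 0.087, 0, 0.001, 0.03, 0, 0, 0, 0.087, 0, 0.001, 0.045, 0, 0, 0, 0.087, 0, 0.001, 0.06, 0, 0, 0, 0.087, 0, 0.001, 0.07, 0, 0, 0, 0.087, 0, 0.001, 0.075, 0, 0, 0, 0.087, 0, 0.001, 0.075, 0, 0, 0, 0.07, 0, 0.001, 0.075, 0, 0, 0, 0.065]}}

```text
clock: 20.08
ee_pos: [0.5716, -0.3179, 0.0362]
ee_rot: [-0.813, -3.034, -0.0]
force: [0.2, -0.0, 1.0]
width: 0.918
grip_force: 0.0
```

Emit:
{"name": "servo_tool", "arguments": {"plan": [0, 0, 0, 0, 0, 0, 0.055, 0, 0, 0, 0, 0, 0, 0.045, 0, 0, 0, 0, 0, 0, 0.035, 0, 0, 0, 0, 0, 0, 0.03, 0, 0, 0, 0, 0, 0, 0.03, 0, 0, 0, 0, 0, 0, 0.03]}}

```text
clock: 20.58
ee_pos: [0.5719, -0.3181, 0.037]
ee_rot: [0.813, 3.034, -0.0]
force: [-1.0, 0.1, 2.2]
width: 0.571
grip_force: 30.0
```

Gripped at 49.7 mm. Lifting to about 0.14 to stay clear of everything.

Emit:
{"name": "servo_tool", "arguments": {"plan": [0, 0, 0, 0, 0, 0, 0.03, 0, 0, -0.01, 0, 0, 0, 0.03, 0, 0, -0.025, 0, 0, 0, 0.03, 0, 0, -0.045, 0, 0, 0, 0.03, 0, 0, -0.065, 0, 0, 0, 0.03, 0, 0, -0.075, 0, 0, 0, 0.03, 0, 0, -0.08, 0, 0, 0, 0.03, 0, 0, -0.08, 0, 0, 0, 0.03]}}

```text
clock: 21.25
ee_pos: [0.5725, -0.3185, 0.1186]
ee_rot: [0.813, 3.032, -0.002]
force: [-0.1, 0.1, -2.5]
width: 0.569
grip_force: 30.0
```

```bash
python3 g.py .448 -.1145 .117 60
```

```text
t 21.25 pos [ 0.5725 -0.3185  0.1186] yaw 60.0 q6 -1.68
shift [0.2098 0.1144 0.0009] turn [-0.     0.003 -0.   ] |d| 0.239
```

Emit:
{"name": "servo_tool", "arguments": {"plan": [0.012, 0.006, 0, 0, 0, 0, 0.03, 0.04, 0.022, 0, 0, 0, 0, 0.03, 0.075, 0.041, 0, 0, 0, 0, 0.03, 0.11, 0.06, 0, 0, 0, 0, 0.03, 0.145, 0.079, 0, 0, 0, 0, 0.03, 0.175, 0.095, 0, 0, 0, 0, 0.03, 0.198, 0.108, 0, 0, 0, 0, 0.03, 0.21, 0.114, 0, 0, 0, 0, 0.03]}}

```text
clock: 21.92
ee_pos: [0.4437, -0.111, 0.1146]
ee_rot: [-0.81, -3.031, -0.002]
force: [-0.1, -0.4, -1.9]
width: 0.565
grip_force: 30.0
```

Emit:
{"name": "servo_tool", "arguments": {"plan": [0, 0, 0.015, 0, 0, 0, 0.03, 0, 0, 0.03, 0, 0, 0, 0.03, 0, 0, 0.04, 0, 0, 0, 0.03, 0, 0, 0.045, 0, 0, 0, 0.03, 0, 0, 0.045, 0, 0, 0, 0.03, 0, 0, 0.045, 0, 0, 0, 0.03]}}

```text
clock: 22.42
ee_pos: [0.4465, -0.1142, 0.0711]
ee_rot: [-0.814, -3.033, -0.0]
force: [-0.4, 0.0, -1.3]
width: 0.567
grip_force: 30.0
```

```bash
python3 g.py .448 -.1145 .04 60
```

```text
t 22.4167 pos [ 0.4465 -0.1142  0.0711] yaw 60.0 q6 -1.47
shift [-0.0015  0.0005  0.0311] turn [-0.    -0.001 -0.001] |d| 0.031
```

Emit:
{"name": "servo_tool", "arguments": {"plan": [-0.001, 0, 0.008, 0, 0, 0, 0.03, -0.001, 0, 0.016, 0, 0, 0, 0.03, -0.001, 0, 0.022, 0, 0, 0, 0.03, -0.001, 0, 0.026, 0, 0, 0, 0.03, -0.001, 0, 0.028, 0, 0, 0, 0.03, -0.001, 0, 0.029, 0, 0, 0, 0.03, -0.001, 0, 0.03, 0, 0, 0, 0.03, -0.001, 0, 0.03, 0, 0, 0, 0.03]}}

```text
clock: 23.08
ee_pos: [0.4477, -0.1147, 0.0414]
ee_rot: [0.813, 3.034, -0.0]
force: [0.2, 0.0, -1.8]
width: 0.566
grip_force: 30.0
```

Emit:
{"name": "servo_tool", "arguments": {"plan": [0, 0, 0.0005, 0, 0, 0, 0.03, 0, 0, 0.001, 0, 0, 0, 0.03, 0, 0, 0.0015, 0, 0, 0, 0.03, 0, 0, 0.0015, 0, 0, 0, 0.03]}}

```text
clock: 23.42
ee_pos: [0.4477, -0.1147, 0.04]
ee_rot: [0.813, 3.034, -0.0]
force: [-0.0, -0.1, -0.5]
width: 0.567
grip_force: 30.0
```

Emit:
{"name": "servo_tool", "arguments": {"plan": [0, 0, 0.0005, 0, 0, 0, 0.03, 0, 0, 0.001, 0, 0, 0, 0.03, 0, 0, 0.001, 0, 0, 0, 0.03]}}

```text
clock: 23.67
ee_pos: [0.4477, -0.1147, 0.0399]
ee_rot: [-0.813, -3.034, 0.0]
force: [-4.8, 2.2, 9.8]
width: 0.567
grip_force: 30.0
```

Contact. Releasing and rising, then on to the small can.

Emit:
{"name": "servo_tool", "arguments": {"plan": [0, 0, 0, 0, 0, 0, 0.055, 0, 0, 0, 0, 0, 0, 0.065, 0, 0, 0, 0, 0, 0, 0.075, 0, 0, 0, 0, 0, 0, 0.085, 0, 0, -0.015, 0, 0, 0, 0.085, 0, 0, -0.05, 0, 0, 0, 0.085, 0, 0, -0.085, 0, 0, 0, 0.085, 0, 0, -0.1, 0, 0, 0, 0.085]}}

```text
clock: 24.33
ee_pos: [0.4496, -0.1155, 0.1432]
ee_rot: [0.812, 3.029, -0.001]
force: [1.1, -0.5, -0.1]
width: 0.965
grip_force: 0.0
```

```bash
python3 g.py .364 -.314 .11 60
```

```text
t 24.3333 pos [ 0.4496 -0.1155  0.1432] yaw 60.0 q6 -1.47
shift [-0.0249 -0.2147  0.0332] turn [ 0.001  0.005 -0.   ] |d| 0.219
```

Emit:
{"name": "servo_tool", "arguments": {"plan": [-0.004, -0.032, 0, 0, 0, 0, 0.08, -0.008, -0.066, 0, 0, 0, 0, 0.07, -0.012, -0.1, 0, 0, 0, 0, 0.065, -0.016, -0.135, 0.005, 0, 0, 0, 0.06, -0.02, -0.17, 0.015, 0, 0, 0, 0.06, -0.023, -0.197, 0.025, 0, 0, 0, 0.06, -0.025, -0.21, 0.03, 0, 0, 0, 0.06, -0.025, -0.215, 0.033, 0, 0, 0, 0.06]}}

```text
clock: 25.0
ee_pos: [0.3607, -0.3147, 0.1052]
ee_rot: [-0.818, -3.033, -0.001]
force: [-0.0, 0.9, 0.0]
width: 0.694
grip_force: 0.0
```

Emit:
{"name": "servo_tool", "arguments": {"plan": [0, 0, 0, 0, 0, 0, 0.06, 0, 0, 0, 0, 0, 0, 0.06, 0, 0, 0, 0, 0, 0, 0.06]}}

```text
clock: 25.25
ee_pos: [0.3625, -0.3123, 0.1062]
ee_rot: [0.811, 3.035, 0.001]
force: [-0.4, 0.3, -0.0]
width: 0.688
grip_force: 0.0
```

```bash
python3 g.py .364 -.314 .025 60;  python3 - <<'E'
from m import *
measure('top')
E
```

```text
t 25.25 pos [ 0.3625 -0.3123  0.1062] yaw 60.1 q6 -1.93
shift [-0.0022 -0.0007  0.0812] turn [0.    0.    0.001] |d| 0.081
top board px [169. 324.] [  0.3581   0.3507 106.1891  14.3874  26.7782]
top board px [189. 318.] [  0.3766   0.3075 106.3452  38.4599  22.9363]
top board px [261. 288.] [ 4.52100e-01  9.61000e-02  1.06207e+02  7.08501e+01 -3.18363e+01]
top board px [337. 288.] [  0.4465  -0.1137 106.3625  70.7491 -42.537 ]
top board px [175. 252.] [  0.5584   0.3433 106.7987  70.6357  31.9296]
top part px [283. 162.] 1562 ztop 0.0396 top [ 8.125000e-01  3.050000e-02  1.696949e+02  7.969470e+01 -8.677730e+01] mean [0.8136 0.0338 0.0362] all [ 8.175000e-01  3.070000e-02  1.702657e+02  8.418530e+01 -8.218490e+01]
top part px [479. 275.] 606 ztop 0.0333 top [  0.4735  -0.5009  72.6682  71.3316 -50.5947] mean [ 0.4734 -0.5007  0.0304] all [  0.4735  -0.5009  72.6682  71.3497 -50.5947]
top part px [116. 284.] 390 ztop 0.0266 top [  0.4751   0.5173 177.6313  23.9717  69.4098] mean [0.4616 0.4806 0.0234] all [  0.4801   0.5282 201.7422  25.0656  68.6637]
top part px [260. 287.] 410 ztop 0.0591 top [  0.4522   0.0953  65.9961  39.1394 -30.3065] mean [0.4523 0.0954 0.0565] all [  0.4523   0.0955  65.953   47.1626 -31.1427]
top part px [337. 287.] 298 ztop 0.0655 top [ 0.4452 -0.113  48.1914 47.4127 26.2246] mean [ 0.4447 -0.113   0.0624] all [ 0.4445 -0.1133 48.6258 47.8907 -1.6905]
top part px [177. 318.] 484 ztop 0.0403 top [ 0.3713  0.3218 90.3173 32.276  22.3515] mean [0.3714 0.3216 0.0377] all [ 0.3714  0.3216 90.3497 32.7957 22.8145]
```

The large can is placed within about 2 mm. Now the small can.

Emit:
{"name": "servo_tool", "arguments": {"plan": [-0.002, -0.001, 0.015, 0, 0, 0, 0.06, -0.002, -0.001, 0.03, 0, 0, 0, 0.06, -0.002, -0.001, 0.045, 0, 0, 0, 0.06, -0.002, -0.001, 0.06, 0, 0, 0, 0.06, -0.002, -0.001, 0.072, 0, 0, 0, 0.06, -0.002, -0.001, 0.079, 0, 0, 0, 0.06, -0.002, -0.001, 0.081, 0, 0, 0, 0.06, -0.002, -0.001, 0.081, 0, 0, 0, 0.055]}}

```text
clock: 25.97
ee_pos: [0.3632, -0.3146, 0.0249]
ee_rot: [-0.812, -3.034, -0.001]
force: [0.7, 0.6, 0.1]
width: 0.667
grip_force: 0.0
```

Emit:
{"name": "servo_tool", "arguments": {"plan": [0, 0, 0, 0, 0, 0, 0.045, 0, 0, 0, 0, 0, 0, 0.038, 0, 0, 0, 0, 0, 0, 0.03, 0, 0, 0, 0, 0, 0, 0.02, 0, 0, 0, 0, 0, 0, 0.01, 0, 0, 0, 0, 0, 0, 0.01, 0, 0, 0, 0, 0, 0, 0.01, 0, 0, 0, 0, 0, 0, 0.01]}}

```text
clock: 26.63
ee_pos: [0.3632, -0.3155, 0.0254]
ee_rot: [0.813, 3.034, -0.0]
force: [-1.0, 0.6, 4.5]
width: 0.335
grip_force: 30.0
```

Emit:
{"name": "servo_tool", "arguments": {"plan": [0, 0, -0.01, 0, 0, 0, 0.01, 0, 0, -0.03, 0, 0, 0, 0.01, 0, 0, -0.055, 0, 0, 0, 0.01, 0, 0, -0.08, 0, 0, 0, 0.01, 0, 0, -0.105, 0, 0, 0, 0.01, 0, 0, -0.12, 0, 0, 0, 0.01, 0, 0, -0.125, 0, 0, 0, 0.01, 0, 0, -0.125, 0, 0, 0, 0.01]}}

```text
clock: 27.3
ee_pos: [0.3636, -0.316, 0.1517]
ee_rot: [0.813, 3.032, -0.003]
force: [0.6, -1.0, -0.2]
width: 0.338
grip_force: 30.0
```

```bash
python3 g.py .5595 .342 .15 60
```

```text
t 27.3 pos [ 0.3636 -0.316   0.1517] yaw 60.0 q6 -1.93
shift [1.595e-01 6.677e-01 4.000e-04] turn [-0.001  0.003 -0.   ] |d| 0.687
```

Emit:
{"name": "servo_tool", "arguments": {"plan": [0.003, 0.012, 0, 0, 0, 0, 0.01, 0.009, 0.037, 0, 0, 0, 0, 0.01, 0.018, 0.073, 0, 0, 0, 0, 0.01, 0.027, 0.111, 0, 0, 0, 0, 0.01, 0.036, 0.15, 0, 0, 0, 0, 0.01, 0.045, 0.188, 0, 0, 0, 0, 0.01, 0.054, 0.226, 0, 0, 0, 0, 0.01, 0.063, 0.264, 0, 0, 0, 0, 0.01]}}

```text
clock: 27.97
ee_pos: [0.4391, -0.0522, 0.1481]
ee_rot: [-0.813, -3.031, -0.001]
force: [1.0, -0.4, -1.6]
width: 0.338
grip_force: 30.0
```

Emit:
{"name": "servo_tool", "arguments": {"plan": [0.009, 0.038, 0, 0, 0, 0, 0.01, 0.018, 0.076, 0, 0, 0, 0, 0.01, 0.027, 0.114, 0, 0, 0, 0, 0.01, 0.036, 0.152, 0, 0, 0, 0, 0.01, 0.045, 0.19, 0, 0, 0, 0, 0.01, 0.054, 0.228, 0, 0, 0, 0, 0.01, 0.063, 0.266, 0, 0, 0, 0, 0.01, 0.071, 0.3, 0, 0, 0, 0, 0.01]}}

```text
clock: 28.63
ee_pos: [0.5273, 0.2429, 0.1476]
ee_rot: [-0.811, -3.031, 0.003]
force: [0.0, -0.7, -0.8]
width: 0.337
grip_force: 30.0
```

Emit:
{"name": "servo_tool", "arguments": {"plan": [0.007, 0.03, 0, 0, 0, 0, 0.01, 0.014, 0.06, 0, 0, 0, 0, 0.01, 0.02, 0.085, 0, 0, 0, 0, 0.01, 0.024, 0.1, 0, 0, 0, 0, 0.01, 0.024, 0.102, 0, 0, 0, 0, 0.01, 0.024, 0.102, 0, 0, 0, 0, 0.01]}}

```text
clock: 29.13
ee_pos: [0.5575, 0.3411, 0.1475]
ee_rot: [-0.81, -3.032, 0.004]
force: [-0.3, -0.4, -0.4]
width: 0.339
grip_force: 30.0
```

```bash
python3 g.py .5595 .342 .05 60
```

```text
t 29.1333 pos [0.5575 0.3411 0.1475] yaw 60.1 q6 -0.62
shift [-0.0015  0.0021  0.0975] turn [-0.003 -0.002  0.002] |d| 0.098
```

Emit:
{"name": "servo_tool", "arguments": {"plan": [-0.001, 0.001, 0.015, 0, 0, 0, 0.01, -0.001, 0.001, 0.035, 0, 0, 0, 0.01, -0.001, 0.001, 0.055, 0, 0, 0, 0.01, -0.001, 0.001, 0.075, 0, 0, 0, 0.01, -0.001, 0.001, 0.09, 0, 0, 0, 0.01, -0.001, 0.001, 0.097, 0, 0, 0, 0.01, -0.001, 0.001, 0.097, 0, 0, 0, 0.01, -0.001, 0.001, 0.097, 0, 0, 0, 0.01]}}

```text
clock: 29.8
ee_pos: [0.5606, 0.3404, 0.0528]
ee_rot: [-0.814, -3.034, 0.001]
force: [-0.1, 0.3, 0.2]
width: 0.332
grip_force: 30.0
```

```bash
python3 g.py .5595 .342 .0295 60
```

```text
t 29.8 pos [0.5606 0.3404 0.0528] yaw 60.0 q6 -0.62
shift [0.0018 0.0009 0.0233] turn [-0.001 -0.    -0.001] |d| 0.023
```

Emit:
{"name": "servo_tool", "arguments": {"plan": [0.001, 0.001, 0.007, 0, 0, 0, 0.01, 0.001, 0.001, 0.013, 0, 0, 0, 0.01, 0.001, 0.001, 0.018, 0, 0, 0, 0.01, 0.001, 0.001, 0.021, 0, 0, 0, 0.01, 0.001, 0.001, 0.0225, 0, 0, 0, 0.01, 0.001, 0.001, 0.0235, 0, 0, 0, 0.01, 0.001, 0.001, 0.0235, 0, 0, 0, 0.01]}}

```text
clock: 30.38
ee_pos: [0.5602, 0.3422, 0.0293]
ee_rot: [-0.813, -3.034, 0.0]
force: [0.4, 0.3, -0.9]
width: 0.34
grip_force: 30.0
```

Emit:
{"name": "servo_tool", "arguments": {"plan": [0, 0, 0.0005, 0, 0, 0, 0.01, 0, 0, 0.001, 0, 0, 0, 0.01, 0, 0, 0.001, 0, 0, 0, 0.01]}}

```text
clock: 30.63
ee_pos: [0.5604, 0.3423, 0.0286]
ee_rot: [0.813, 3.034, 0.0]
force: [0.4, -0.9, -0.3]
width: 0.335
grip_force: 30.0
```

Emit:
{"name": "servo_tool", "arguments": {"plan": [0, 0, 0.0005, 0, 0, 0, 0.01, 0, 0, 0.001, 0, 0, 0, 0.01, 0, 0, 0.001, 0, 0, 0, 0.01]}}

```text
clock: 30.88
ee_pos: [0.5605, 0.3423, 0.0285]
ee_rot: [0.813, 3.034, 0.0]
force: [-3.6, -1.3, 5.5]
width: 0.333
grip_force: 30.0
```

Emit:
{"name": "servo_tool", "arguments": {"plan": [0, 0, 0, 0, 0, 0, 0.035, 0, 0, 0, 0, 0, 0, 0.045, 0, 0, 0, 0, 0, 0, 0.055, 0, 0, 0, 0, 0, 0, 0.065, 0, 0, -0.015, 0, 0, 0, 0.065, 0, 0, -0.05, 0, 0, 0, 0.065, 0, 0, -0.09, 0, 0, 0, 0.065, 0, 0, -0.13, 0, 0, 0, 0.065]}}

```text
clock: 31.55
ee_pos: [0.5596, 0.3419, 0.159]
ee_rot: [-0.813, -3.033, 0.002]
force: [0.8, 1.0, 0.5]
width: 0.731
grip_force: 0.0
```

Emit:
{"name": "servo_tool", "arguments": {"plan": [0, 0.04, -0.03, 0, 0, 0, 0.065, 0, 0.08, -0.06, 0, 0, 0, 0.065, 0, 0.11, -0.07, 0, 0, 0, 0.065, 0, 0.12, -0.07, 0, 0, 0, 0.065, 0, 0.12, -0.07, 0, 0, 0, 0.065, 0, 0.12, -0.07, 0, 0, 0, 0.065]}}

```text
clock: 32.05
ee_pos: [0.6203, 0.4468, 0.2282]
ee_rot: [0.812, 3.034, 0.0]
force: [0.7, -1.1, -0.5]
width: 0.745
grip_force: 0.0
```

```bash
python3 - <<'E'
from m import *
measure('top'); c=capture('scene'); measure('scene',c); cv2.imwrite('pics/s5.png',c['img'][...,::-1]); print(observe()['force'])
E
```

```text
top board px [170. 325.] [  0.3597   0.3472 106.1042  17.281   23.2527]
top board px [188. 317.] [  0.3767   0.3072 106.4566  38.4566  22.6433]
top board px [263. 288.] [ 4.523000e-01  9.620000e-02  1.060436e+02  7.115120e+01 -3.182930e+01]
top board px [337. 289.] [  0.4464  -0.1136 106.2638  70.7491 -42.537 ]
top board px [175. 252.] [  0.5579   0.3432 107.7082  70.1372  31.9296]
top part px [283. 162.] 1553 ztop 0.0396 top [ 8.156000e-01  3.010000e-02  1.675723e+02  8.192110e+01 -8.344260e+01] mean [0.8133 0.0341 0.0362] all [ 8.170000e-01  3.060000e-02  1.703085e+02  8.335130e+01 -8.195340e+01]
top part px [172. 250.] 129 ztop 0.0473 top [  0.5583   0.3418  28.3681  27.3072 -22.9185] mean [0.5583 0.3416 0.0449] all [ 0.5581  0.3417 28.3352 28.091  64.3727]
top part px [479. 275.] 612 ztop 0.0329 top [  0.4739  -0.501   72.5234  70.6558 -44.1035] mean [ 0.4733 -0.5005  0.0302] all [  0.474   -0.5008  72.5122  71.0583 -44.1661]
top part px [260. 287.] 411 ztop 0.059 top [  0.4513   0.0936  66.2739  40.1964 -27.2719] mean [0.4518 0.0949 0.0563] all [  0.4522   0.0953  66.0195  46.43
[... 1227 characters left out ...]
  40.5389 -21.5403] mean [0.4567 0.0916 0.0562] all [  0.4538   0.0934  69.5195  45.9883 -29.0959]
scene part px [263. 221.] 600 ztop 0.0642 top [  0.4474  -0.115   50.0998  48.2465 -18.8061] mean [ 0.4502 -0.1169  0.0627] all [  0.4474  -0.1149  50.0998  48.799  -18.8061]
scene part px [432. 267.] 2052 ztop 0.0411 top [ 8.119000e-01  2.920000e-02  1.720096e+02  7.715460e+01 -8.948070e+01] mean [0.8177 0.0266 0.037 ] all [ 8.18100e-01  2.93000e-02  1.73851e+02  8.09150e+01 -8.37568e+01]
scene part px [107. 321.] 1235 ztop 0.0324 top [  0.4755  -0.5018  73.2137  72.6267 -25.4105] mean [ 0.479  -0.5035  0.0308] all [ 0.476  -0.5029 73.3808 72.8156 43.6629]
[-1.17204225 -0.62684571 -0.53813281]
```

View pics/s5.png

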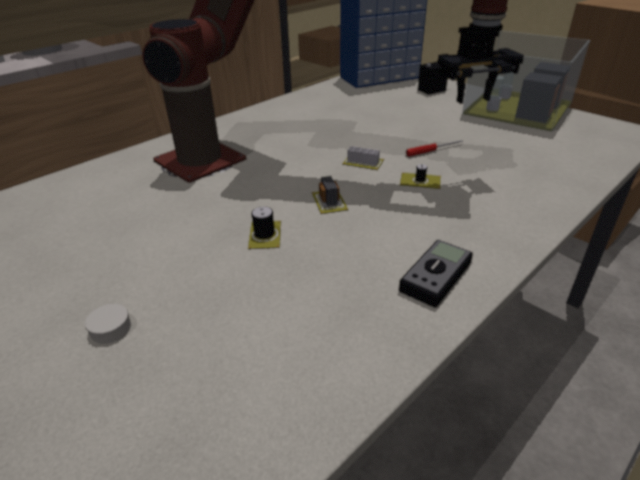

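All four parts stand upright and centred on their boards, within about 2 mm: large can (263,222), transformer (329,191), heat sink (363,155) and small can (421,173). The meter and tin haven't moved, and the arm is clear.

```bash
python3 -c "
from h import *
print(finish_job())"
```

```text
the job is handed in; nothing more can be done
None
```

I handed the job in with all four parts standing upright on their matching boards, each within about 2 mm of centre by the last camera check, and the meter and tin unmoved; no verdict was returned.

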